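Unstack the spares bins into their baseplates

ROBOT

A 6-joint arm with a two-finger parallel gripper is mounted at the origin on the work surface. World frame = base frame: x ahead of the robot, y to its left, z up, the work surface at z = 0. Lengths are in mm, angles in rad, forces in N, time in s.
With the tool pointing down it reaches from about 300 to 775 mm from the base axis. Payload 14.6 kg.
Tool frame: the origin (TCP) lies between the finger pads; the fingertips stand ahead of it and the grasp point (between the pads) lies 11 mm behind it (manip.finger_overhang is the z of the fingertips in the tool frame, in mm); z points along the fingers, y is the line along which they close (so a half turn about z gives the same grasp; the last joint's range is limited). The gripper opens to 94 mm and grips with 3 to 60 N. Pads are 16 mm wide; open, the fingers measure 119 mm over their backs; the gripper's body (75 mm by 177 mm) begins 78 mm behind the grasp point.
Start: joints at [-1.22, 0.3, 1.521, -0, 1.321, -0.067], TCP at [223.155, -502.684, 213.446] pointing down, gripper open.
Joint ranges: [-3.03, 3.03], [-0.79, 2.21], [0.23, 2.52], [-1.04, 4.18], [0, 3.07], [-2.55, 2.55]. Speed limits (rad/s): [2.22, 2.22, 2.57, 3.14, 3.14, 3.14].

INTERFACE

Orientations are given as [roll, pitch, yaw] about the fixed x, y, z axes, in that order (R = Rz(yaw) Ry(pitch) Rx(roll)).
In Python, from cell import manip gives the robot as it stands.
- The arm moves only by the tool jog_arm, never from a script. Its argument "series" is a list of rows, each a list of 7 numbers: the shift along the world's x, y, z as a fraction of full scale, then the turn, a rotation vector about the world's x, y, z as a fraction of full scale, then the closure, from 0 (fully open) to 1 (shut). In form: [[dx, dy, dz, wx, wy, wz, fingers], ...]. A call has 1 to 8 rows; each row is the pose to reach, as a shift and turn from the pose commanded when the call began; what a row does not reach only later rows make up. Full scale, the value 1, is 120 mm for a shift and 90 degrees for a turn. A row lasts 1/12 s, in which the tool goes at most 41.7 mm and 7.16 degrees, less where a joint would pass 70% of its speed; a pose out of reach is approached as far as the arm can. A call with a number of a shift or a turn outside -1 to 1 is refused whole. A call with a gripper value outside its range is refused whole. The fingers move at their own pace and stop on an object; "grip_force" is the grip in N (left out, the last holds). Time passes only in rows, so rows that repeat a pose let the fingers close. It gives the time, the measured TCP pose, the force, the opening and the grip force at its end, in the units of the state.
- manip.read_state(): the state, without advancing time (a new reading comes with each control period).
- manip.camera(name): name is "scene" or "top" or "wrist"; returns a dict with "frame" (420x560x3 uint8, red, green, blue), "vfov" (degrees; the focal length in pixels is half the picture's height over the tangent of half this angle, whatever the lens; pixels are square), "cx", "cy" (the principal point, pixels), "R" (3x3) and "t" (3): a world point X has camera coordinates R X + t; the wrist camera has in their place "hand_eye" (4x4, takes a point from camera to tool coordinates, whose origin is the TCP and whose axes are the flange's). Camera axes: x right, y down, z forward; pixel columns grow to the right and rows downward; lengths in mm; the calibration is good to about 2 mm. A picture is of the moment at which its call begins: read the wrist's pose just before it. There is no depth.
- manip.sign_off(): hands the job in; it is judged then, once.
The state is a dict: "clock": time; "joints": joint angles; "qd": joint speeds; "effort": joint torques, N m; "eef_pos": TCP position; "eef_rot": TCP orientation; "wrist_force": force on the tool from outside, world axes, zero at the start; "moment": the same for the moment, N m; "finger_gap": finger opening in mm; "finger_force": force on a finger pad.
Only numpy, scipy, OpenCV 4.12 (cv2) and the standard library are available. Lean on these libraries where they do the work, as an engineer would, in place of code of your own. Each camera call takes 0.05 s, during which the arm holds its last target. There are 200 camera calls.

TASK

The four bins of printer spares are stacked on the bench, refilled. Take the stack apart and put each bin back in the baseplate of its own colour and size, upright and fully home with its feet in the frame, without spilling any. Leave the glue stick and the flush cutters where they are.

Things in the scene. Friction and masses are not known exactly. Their poses are not given: they have to be found in the camera images.
- bin_teal: teal open parts bin of 4 cells, 167.5 x 41.5 mm, 37 mm tall, holding brass nozzles, screws and springs (fixed in it); loose, ~170 g; bottom of the stack, on its feet on the bench. Wall 2.5 mm. Under each 42 mm cell a square tapered foot, 7 mm deep (24 mm wide below, 32.5 above). Origin: centre, level with the feet's bottom; x along the length, z up.
- bin_yellow: yellow open parts bin of 2 cells, 83.5 x 41.5 mm, 37 mm tall, holding couplers and screws (fixed in it); loose, ~100 g; second layer (origin 30 mm above teal's), on the two cells at the teal bin's -x end. Wall 2.5 mm. Under each 42 mm cell a square tapered foot, 7 mm deep (24 mm wide below, 32.5 above). Origin: centre, level with the feet's bottom; x along the length, z up.
- bin_purple: purple open parts bin of 1 cell, 41.5 x 41.5 mm, 37 mm tall, holding steel bearings (fixed in it); loose, ~60 g; second layer (30 mm up), on the cell at the teal bin's +x end. Wall 2.5 mm. Under each 42 mm cell a square tapered foot, 7 mm deep (24 mm wide below, 32.5 above). Origin: centre, level with the feet's bottom; x along the length, z up.
- bin_pink: pink open parts bin of 1 cell, 41.5 x 41.5 mm, 37 mm tall, holding brass inserts (fixed in it); loose, ~50 g; top layer (60 mm up), on the yellow bin's cell at the stack's end. Wall 2.5 mm. Under each 42 mm cell a square tapered foot, 7 mm deep (24 mm wide below, 32.5 above). Origin: centre, level with the feet's bottom; x along the length, z up.
- base_teal: teal baseplate, home of the teal bin: flat grid frame screwed to the bench, 174 x 48 mm, 8 mm high, with 4 square openings of 37 mm at 42 mm pitch. Origin: centre, on the bench; x along the length, z up. With its bin seated (feet in the openings, bin resting on the frame) the bin's origin is 1 mm above this origin; either way round is right.
- base_yellow: yellow baseplate, home of the yellow bin: flat grid frame screwed to the bench, 90 x 48 mm, 8 mm high, with 2 square openings of 37 mm at 42 mm pitch. Origin: centre, on the bench; x along the length, z up. With its bin seated (feet in the openings, bin resting on the frame) the bin's origin is 1 mm above this origin; either way round is right.
- base_purple: purple baseplate, home of the purple bin: flat grid frame screwed to the bench, 48 x 48 mm, 8 mm high, with 1 square opening of 37 mm at 42 mm pitch. Origin: centre, on the bench; x along the length, z up. With its bin seated (feet in the openings, bin resting on the frame) the bin's origin is 1 mm above this origin; any quarter turn is right.
- base_pink: pink baseplate, home of the pink bin: flat grid frame screwed to the bench, 48 x 48 mm, 8 mm high, with 1 square opening of 37 mm at 42 mm pitch. Origin: centre, on the bench; x along the length, z up. With its bin seated (feet in the openings, bin resting on the frame) the bin's origin is 1 mm above this origin; any quarter turn is right.
- glue_stick: bystander: white and green glue stick standing upright, 30 mm in diameter, 95 mm tall, loose; origin at the centre of its foot.
- flush_cutters: bystander: small flush cutters with red handles lying flat on the bench, 130 mm long, 12 mm high, loose; origin under the pivot, handles to -x.
Things that resemble listed ones, but are neither listed nor needed, are in the scene too. What is meant by the bin_pink is not green or orange, and is the smaller of those in its own colour.

How it is judged (in metres and radians):
At the end, for the whole second after the job is handed in: each bin sits fully home in the baseplate of its own colour: centres within 5 mm, bin's origin -2 to 4 mm above the baseplate's (1 mm when seated), in line within 0.1 rad (square bins 0.17 rad, any quarter turn), upright within 0.06 rad, at rest (below 20 mm/s) (horizontal distance between bin_teal and base_teal below 0.005 m and z of bin_teal in the frame of base_teal between -0.002 and 0.004 m and angle between the x axis of bin_teal and the x axis of base_teal, either way round below 0.1 rad and angle between each of bin_teal, bin_yellow, bin_purple, bin_pink's own z axis and vertical below 0.06 rad and linear speed of each of bin_teal, bin_yellow, bin_purple, bin_pink below 0.02 m/s and horizontal distance between bin_yellow and base_yellow below 0.005 m and z of bin_yellow in the frame of base_yellow between -0.002 and 0.004 m and angle between the x axis of bin_yellow and the x axis of base_yellow, either way round below 0.1 rad and horizontal distance between bin_purple and base_purple below 0.005 m and z of bin_purple in the frame of base_purple between -0.002 and 0.004 m and (angle between the x axis of bin_purple and the x axis of base_purple, either way round below 0.17 rad or angle between the x axis of bin_purple and the y axis of base_purple, either way round below 0.17 rad) and horizontal distance between bin_pink and base_pink below 0.005 m and z of bin_pink in the frame of base_pink between -0.002 and 0.004 m and (angle between the x axis of bin_pink and the x axis of base_pink, either way round below 0.17 rad or angle between the x axis of bin_pink and the y axis of base_pink, either way round below 0.17 rad)); the robot touches nothing.
It fails at once if the glue stick moved more than 20 mm (distance of glue_stick from where it was at the start of the episode above 0.02 m).
It fails at once if the flush cutters moved more than 20 mm (distance of flush_cutters from where it was at the start of the episode above 0.02 m).
It fails at once if the glue stick knocked over (angle between glue_stick's own z axis and vertical above 0.5 rad).
It fails at once if a bin tipped so far (0.8 rad) that its parts would spill (angle between any of bin_teal, bin_yellow, bin_purple, bin_pink's own z axis and vertical above 0.8 rad).
It also fails if it takes over 109 s, if anything falls off the work surface, if the arm or the gripper's body presses on something with over 40 N, if the wrist force passes 120 N, or if a joint passes its speed limit or range.

## Working session

There is one attempt and no reset: what is moved stays moved. The work goes in short steps, Python scripts to look and compute and a tool call to move; the robot and the scene stay as the last step left them, time stands still between calls to the robot, and variables do not carry over. Pictures are saved under pics/ and viewed, at most 14 in all, crops included, and the job is handed in when it is done.

Besides the shell and the picture viewer there is one more tool, called after ">>>" in YAML: its name, and indented under it one key for each argument. jog_arm: Moves the arm, as the interface text tells. Its arguments: {"type":"object","properties":{"series":{"type":"array"},"grip_force":{"type":"number"}},"required":["series"]}

```bash
ls; mkdir -p pics; python3 - <<'E'
from cell import manip
import cv2
s=manip.read_state();print({k:s[k] for k in('clock','eef_pos','eef_rot','finger_gap')},manip.finger_overhang)
for n in('scene','top','wrist'):
    c=manip.camera(n);cv2.imwrite(f'pics/{n}0.png',cv2.cvtColor(c['frame'],cv2.COLOR_RGB2BGR))
    print(n,{k:v for k,v in c.items() if k!='frame'})
E
```

```text
pics
{'clock': 0.0, 'eef_pos': array([ 223.07048521, -502.4579767 ,  212.88179575]), 'eef_rot': array([-3.14042963e+00, -5.93498089e-05,  4.17793176e-01]), 'finger_gap': 93.6667465389844} 8.0
scene {'vfov': 54.04443509510479, 'cx': 277.7446744869068, 'cy': 208.08816755899946, 'R': array([[ 0.30012929,  0.95379487, -0.01406238],
       [ 0.693572  , -0.22831887, -0.68324839],
       [-0.65488952,  0.19530958, -0.7300506 ]]), 't': array([-140.78122028, -315.98946725, 1498.87414413])}
top {'vfov': 49.87411564568971, 'cx': 283.26224740348493, 'cy': 208.0969081907674, 'R': array([[-0.02142915, -0.99935259,  0.02889954],
       [-0.99690026,  0.01916997, -0.07630454],
       [ 0.07570113, -0.0304451 , -0.99666566]]), 't': array([  -6.97080312,  504.90488415, 1034.9928917 ])}
wrist {'vfov': 71.84185560838219, 'cx': 279.6674314690259, 'cy': 209.63485555083776, 'hand_eye': array([[ 8.11108199e-04, -9.57412198e-01, -2.88723440e-01,
         8.44881392e+01],
       [ 9.99999670e-01,  7.64311576e-04,  2.74819064e-04,
        -1.40771871e+00],
       [-4.24404574e-05, -2.88723567e-01,  9.57412502e-01,
        -1.71615908e+02],
       [ 0.00000000e+00,  0.00000000e+00,  0.00000000e+00,
         1.00000000e+00]])}
```

View pics/scene0.png

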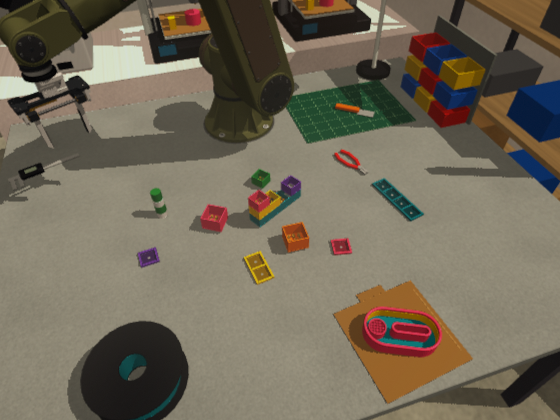

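View pics/top0.png

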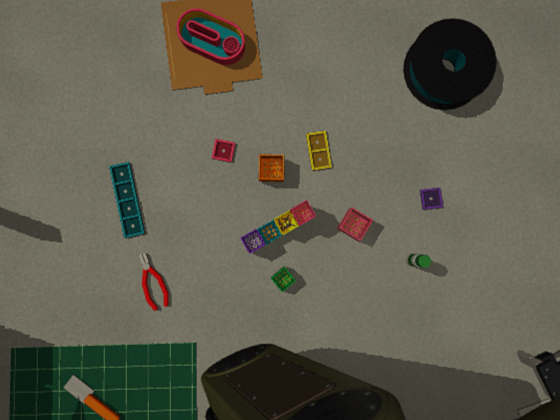

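The overhead view has the stack at about (280,227), running from pink (303,212) to purple (254,240). The bases are teal (127,200), yellow (318,150), purple (431,198) and pink (224,150). The lookalikes are a larger pink bin (356,224), an orange one (272,168) and a green one (283,279). The glue stick is at (418,262) and the cutters at (153,283).

```bash
cat > h.py <<'E'
import numpy as np, cv2
from scipy.spatial.transform import Rotation as Ro
from cell import manip
HUE={'teal':(84,97),'yellow':(20,32),'purple':(120,148),'pink':(164,179)}
def grab(n):
    s=manip.read_state(); c=manip.camera(n)
    if n=='wrist':
        T=np.eye(4);T[:3,:3]=Ro.from_euler('xyz',s['eef_rot']).as_matrix();T[:3,3]=s['eef_pos']
        M=T@c['hand_eye']; c['R']=M[:3,:3].T; c['t']=-c['R']@M[:3,3]
    c['f']=210/np.tan(np.radians(c['vfov']/2)); return c
def ray(c,p):
    p=np.asarray(p,float); d=np.array([(p[0]-c['cx'])/c['f'],(p[1]-c['cy'])/c['f'],1])@c['R']
    return -c['R'].T@c['t'],d/np.linalg.norm(d)
def onz(c,p,z):
    o,d=ray(c,p); return o+d*(z-o[2])/d[2]
def tri(obs):
    A=np.zeros((3,3));b=np.zeros(3);L=[]
    for c,p in obs:
        o,d=ray(c,p);P=np.eye(3)-np.outer(d,d);A+=P;b+=P@o;L.append((o,P))
    x=np.linalg.solve(A,b); return x,max(np.linalg.norm(P@(x-o)) for o,P in L)
def blobs(c,col,amin=60,smin=110,vmin=50):
    h=cv2.cvtColor(c['frame'],cv2.COLOR_RGB2HSV);lo,hi=HUE[col]
    m=cv2.inRange(h,(lo,smin,vmin),(hi,255,255))
    m=cv2.morphologyEx(m,cv2.MORPH_CLOSE,np.ones((3,3)))
    k,_=cv2.findContours(m,cv2.RETR_EXTERNAL,cv2.CHAIN_APPROX_NONE)
    return [(cv2.minAreaRect(q),q) for q in sorted(k,key=cv2.contourArea,reverse=True) if cv2.contourArea(q)>amin]
def rectz(c,q,z):
    "min-area rectangle of a contour cast onto the plane z: centre, long, short, yaw of long side"
    P=np.array([onz(c,p,z)[:2] for p in q[:,0,:]],np.float32)
    (x,y),(w,h),a=cv2.minAreaRect(P)
    if w<h: w,h,a=h,w,a+90
    return np.round([x,y,w,h,(a+90)%180-90],1)
E
python3 - <<'E'
from h import *
for n in('top','scene'):
    c=grab(n)
    for col in HUE:
        for r,q in blobs(c,col): print(n,col,np.round(r[0]),np.round(r[1]),cv2.contourArea(q),rectz(c,q,8))
E
```

```text
top teal [126. 200.] [74. 21.] 1421.0 [533.  349.5 173.5  47.6  12.2]
top teal [204.  42.] [52. 14.] 310.0 [911.6 164.4 126.7  33.8  60.8]
top teal [269. 232.] [18. 18.] 294.0 [450.2  16.9  42.4  42.3 -61.3]
top teal [216.  31.] [54. 13.] 242.0 [938.8 135.6 131.3  33.4  64.3]
top yellow [318. 150.] [38. 21.] 723.5 [ 643.5 -104.5   91.4   49.3    7.7]
top yellow [286. 222.] [19. 19.] 331.5 [471.9 -22.9  45.8  44.8  28.6]
top yellow [210.  23.] [61. 21.] 197.0 [957.9 149.4 146.5  53.1  85.6]
top purple [431. 198.] [20. 20.] 353.5 [ 522.1 -371.2   48.5   46.7  -84.4]
top purple [253. 241.] [19. 19.] 313.0 [429.9  55.8  43.6  43.4  28.7]
top pink [211.  36.] [72. 42.] 2571.5 [926.9 149.3 175.6 104.7  64.3]
top pink [355. 224.] [27. 25.] 610.5 [ 465.3 -186.6   62.9   60.1   57.8]
top pink [223. 150.] [20. 20.] 369.5 [646.4 122.4  47.9  47.8  78.1]
top pink [303. 212.] [19. 19.] 337.5 [494.7 -63.9  46.1  45.1 -61.5]
scene teal [397. 199.] [57. 14.] 653.5 [534.5 346.1 173.8  49.   11.6]
scene teal [404. 332.] [63. 26.] 403.0 [914.  156.7 130.8  63.5  64.1]
scene teal [130. 364.] [17. 28.] 3
[... 928 characters left out ...]
  794.3  201.2   81.6  -39.1]
scene yellow [266. 206.] [18. 33.] 204.5 [439.3 -27.6 114.8  61.2 -53.7]
scene yellow [172.  22.] [14.  7.] 72.0 [-933.3 -123.2  171.3   36.5   -4.5]
scene yellow [209.  46.] [20. 15.] 69.5 [-616.6   16.9  229.4   62.3   -7.2]
scene purple [148. 257.] [14. 19.] 235.0 [ 523.6 -373.2   47.6   46.7    5.9]
scene pink [402. 331.] [79. 45.] 3022.0 [911.2 153.7 172.6 111.2  63.9]
scene pink [214. 217.] [26. 24.] 506.5 [ 440.5 -181.1   87.5   74.8  -32.3]
scene pink [259. 200.] [18. 18.] 262.5 [414.5 -41.8  64.5  61.5  28.7]
scene pink [341. 246.] [16. 17.] 234.0 [647.5 119.7  49.4  47.5 -12.1]
scene pink [193.  17.] [16. 14.] 184.5 [-965.3  -10.   197.9   73.3   -7.5]
```

The two views agree on the bases: teal (534,348) at yaw 12°, yellow (643.5,-105) at 7.5°, purple (523,-372) at 5.9°, pink (647,121) at -12°. All are in reach and the sizes match. The stack's axis is at yaw about 118.5°. I'll move the wrist camera over the stack, using yaw 118.5°, which keeps joint 6 in range.

>>> jog_arm:
  series:
    - [0.5,1,0.1,0,0,0.25,0]
    - [0.5,1,0.1,0,0,0.25,0]
    - [0.5,1,0.1,0,0,0.25,0]
    - [0.5,1,0.1,0,0,0.25,0]

```text
clock: 0.58
eef_pos: [284.8, -379.1, 226.1]
eef_rot: [3.141, -0.001, 0.82]
wrist_force: [-0.3, 1.7, -0.2]
finger_gap: 94.2
finger_force: 0.0
```

>>> jog_arm:
  series:
    - [0.5,1,0.1,0,0,0.27,0]
    - [0.5,1,0.1,0,0,0.27,0]
    - [0.5,1,0.1,0,0,0.27,0]
    - [0.5,1,0.1,0,0,0.27,0]

```text
clock: 0.92
eef_pos: [344.7, -259.2, 238.1]
eef_rot: [3.14, -0.0, 1.244]
wrist_force: [-0.0, -0.2, -0.3]
finger_gap: 94.4
finger_force: 0.0
```

>>> jog_arm:
  series:
    - [0.5,1,0.1,0,0,0.27,0]
    - [0.5,1,0.1,0,0,0.27,0]
    - [0.5,1,0.1,0,0,0.27,0]
    - [0.5,1,0.1,0,0,0.27,0]

```text
clock: 1.25
eef_pos: [404.7, -139.0, 250.1]
eef_rot: [3.14, -0.0, 1.668]
wrist_force: [-0.7, -0.4, -0.2]
finger_gap: 94.4
finger_force: 0.0
```

>>> jog_arm:
  series:
    - [0.5,0.8,0,0,0,0.26,0]
    - [0.5,0.8,0,0,0,0.26,0]
    - [0.5,0.8,0,0,0,0.26,0]
    - [0.5,0.8,0,0,0,0.26,0]
    - [0.5,0.8,0,0,0,0.26,0]
    - [0.5,0.8,0,0,0,0.26,0]

```text
clock: 1.75
eef_pos: [463.1, -46.9, 249.3]
eef_rot: [-3.141, -0.0, 2.065]
wrist_force: [0.2, 0.4, -0.8]
finger_gap: 94.0
finger_force: 0.0
```

```bash
cat > look.py <<'E'
import sys,pickle
from h import *
s=manip.read_state();print(s['clock'],np.round(s['eef_pos'],1),np.round(np.degrees(s['eef_rot']),1),np.round(s['joints'],2),round(s['finger_gap'],1),np.round(s['wrist_force'],1))
c=grab('wrist');pickle.dump(c,open(f'{sys.argv[1]}.pkl','wb'))
cv2.imwrite(f'pics/{sys.argv[1]}.png',cv2.cvtColor(c['frame'],cv2.COLOR_RGB2BGR))
for col in HUE:
    for r,q in blobs(c,col,300): print(col,np.round(r[0]),np.round(r[1]),cv2.contourArea(q),[(z,rectz(c,q,z)) for z in (8,37,67,97)])
E
python3 look.py w1
```

```text
1.75 [463.1 -46.9 249.3] [-180.    -0.   118.3] [-0.18  0.08  1.7  -0.    1.36 -0.67] 94.0 [ 0.2  0.4 -0.8]
teal [294. 140.] [32. 31.] 978.0 [(8, array([450.7,  16.9,  43.4,  43.2,  28.4])), (37, array([448.7,  17.7,  40.4,  40.2,  28.4])), (67, array([446.6,  18.6,  37.2,  37.1,  28.4])), (97, array([444.5,  19.5,  34.1,  33.9,  28.4]))]
yellow [33. 28.] [38. 66.] 1377.5 [(8, array([ 96.9, -16.9,  84.1,  42.5,  88.1])), (37, array([119.7, -13.6,  78.2,  39.5,  88.1])), (67, array([143.4, -10.3,  72.1,  36.4,  88.1])), (97, array([167. ,  -7. ,  66. ,  33.3,  88.1]))]
yellow [294. 176.] [35. 34.] 423.0 [(8, array([475.3, -26.4,  50.7,  48.6, -61.6])), (37, array([471.5, -22.5,  47.2,  45.2, -61.6])), (67, array([467.7, -18.5,  43.5,  41.7, -61.6])), (97, array([463.8, -14.5,  39.8,  38.2, -61.6]))]
purple [296. 104.] [37. 35.] 1252.0 [(8, array([429.6,  59.6,  46.9,  46.6,  28.4])), (37, array([429.1,  57.4,  43.6,  43.4,  28.4])), (67, array([428.6,  55.2,  40.2,  40. ,  28.4])), (97, array([428. ,  53. ,  36.8,  36.6,  28.4]))]
pink [237. 266.] [46. 47.] 1901.5 [(8, array([ 465.6, -194.4,   76.6,   75.4,   57.5])), (37, array([ 462.5, -178.7,   71.2,   70.1,   57.5])), (67, array([ 459.4, -162.5,   65.6,   64.6,   57.5])), (97, array([ 456.2, -146.3,   60.1,   59.1,   57.5]))]
pink [294. 214.] [39. 35.] 1301.0 [(8, array([504.1, -76.1,  61.1,  52.5, -61.6])), (37, array([498.4, -68.7,  56.8,  48.9, -61.6])), (67, array([492.4, -61.1,  52.4,  45. , -61.6])), (97, array([486.5, -53.5,  48. ,  41.2, -61.6]))]
pink [453. 139.] [33. 39.] 1220.0 [(8, array([644.3, 123.3,  49.1,  48.4, -12. ])), (37, array([628.7, 116.6,  45.6,  45. , -12. ])), (67, array([612.6, 109.8,  42. ,  41.5, -12. ])), (97, array([596.5, 102.9,  38.5,  38. , -12. ]))]
```

>>> jog_arm:
  series:
    - [0.2,-0.05,-0.5,0,0,0,0.25]
    - [0.2,-0.05,-0.5,0,0,0,0.25]
    - [0.2,-0.05,-0.5,0,0,0,0.25]
    - [0.2,-0.05,-0.5,0,0,0,0.25]
    - [0.2,-0.05,-0.5,0,0,0,0.25]

```text
clock: 2.22
eef_pos: [487.2, -53.2, 191.0]
eef_rot: [3.14, 0.001, 2.066]
wrist_force: [-0.1, 0.4, -0.0]
finger_gap: 70.9
finger_force: 0.0
```

```bash
python3 look.py w2; python3 - <<'E'
import pickle
from h import *
C=[pickle.load(open(f'w{i}.pkl','rb')) for i in(1,2)]
def corners(c,col,i):
    b=cv2.boxPoints(blobs(c,col,300)[i][0]); return b[np.lexsort((b[:,0],b[:,1]>b[:,1].mean()))]
def pick(c,col,x):   # blob nearest column x of centre
    bl=blobs(c,col,300); return min(range(len(bl)),key=lambda i:abs(bl[i][0][0][0]-x))
for col in('pink','purple','yellow'):
    k=[corners(c,col,pick(c,col,294)) for c in C]
    for j in range(4): x,e=tri([(C[i],k[i][j]) for i in(0,1)]);print(col,j,k[0][j],k[1][j],np.round(x,1),round(e,1))
E
```

```text
2.2167 [487.2 -53.2 191. ] [1.799e+02 1.000e-01 1.184e+02] [-0.18  0.19  1.72  0.    1.24 -0.68] 70.9 [-0.1  0.4 -0. ]
teal [280. 127.] [40. 37.] 1461.5 [(8, array([449.1,  17.1,  45.3,  44. , -61.6])), (37, array([448.9,  17.6,  41.6,  40.4, -61.6])), (67, array([448.6,  18. ,  37.7,  36.7, -61.6])), (97, array([448.3,  18.5,  33.9,  32.9, -61.6]))]
yellow [278. 169.] [42. 41.] 686.0 [(8, array([472.1, -26.9,  51.6,  50.1, -61.6])), (37, array([470. , -22.8,  47.4,  46. , -61.6])), (67, array([467.7, -18.6,  43. ,  41.7, -61.6])), (97, array([465.5, -14.5,  38.7,  37.5, -61.6]))]
purple [279.  81.] [48. 44.] 1998.0 [(8, array([425.2,  60.7,  49.8,  49. , -61.6])), (37, array([426.9,  57.6,  45.8,  45. , -61.6])), (67, array([428.7,  54.4,  41.5,  40.8, -61.6])), (97, array([430.4,  51.1,  37.3,  36.7, -61.6]))]
purple [202. 378.] [32. 27.] 764.5 [(8, array([ 521.5, -367.2,   53.1,   47.3,  -85. ])), (37, array([ 515.3, -335.3,   48.8,   43.5,  -85. ])), (67, array([ 508.9, -302.4,   44.3,   39.4,  -85. ])), (97, array([ 502.5, -269.4,   39.8,   35.4,  -85. ]))]
pink [278. 215.] [43.
[... 715 characters left out ...]
4.] [256.99997 191.99998] [457.6 -43.3  93.4] 0.5
pink 1 [312. 194.] [299.99997 191.99998] [495.1 -25.3  85.2] 0.4
pink 2 [277. 233.] [256.99997 237.99998] [478.  -81.2 105.4] 0.3
pink 3 [312. 233.] [299.99997 237.99998] [516.3 -64.2  97.3] 0.2
purple 0 [278.  85.] [257.  57.] [401.6  62.8  70.2] 0.2
purple 1 [313.  85.] [301.  57.] [436.4  82.5  65.1] 0.2
purple 2 [278. 122.] [257. 105.] [420.2  27.   68.6] 1.0
purple 3 [313. 122.] [301. 105.] [458.   48.1  48.3] 0.5
yellow 0 [277. 158.] [258. 148.] [439.2  -9.6  64.7] 0.2
yellow 1 [311. 158.] [299. 148.] [475.7  10.   64.4] 0.2
yellow 2 [277. 193.] [258. 190.] [458.4 -44.9  79.5] 0.0
yellow 3 [311. 193.] [299. 190.] [493.9 -24.9  82.4] 0.0
```

View pics/w2.png

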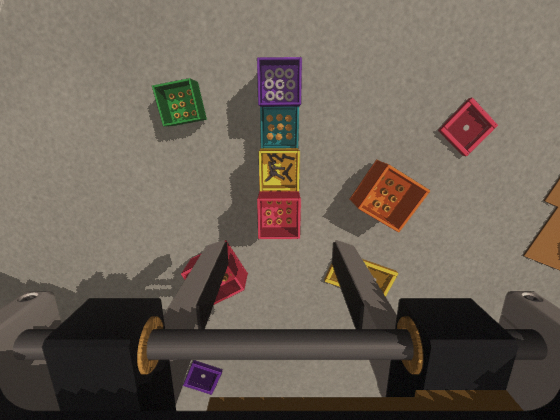

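This view has the purple bin at (279,81), teal cells (280,127), yellow cell (278,169) and pink (278,215), all in a line with the fingers straddling them. Measured rim heights are about 67 mm for purple and 97–101 mm for pink, which match the text. The purple–pink spacing puts pink at (488.2,-55.9), teal at (458.5,-0.6) and yellow at (478.5,-37.5). Grasping pink now.

>>> jog_arm:
  series:
    - [0.01,-0.02,-0.3,0,0,0,0.25]
    - [0.01,-0.02,-0.6,0,0,0,0.25]
    - [0.01,-0.02,-0.8,0,0,0,0.25]
    - [0.01,-0.02,-0.9,0,0,0,0.25]
    - [0.01,-0.02,-0.925,0,0,0,0.25]
    - [0.01,-0.02,-0.925,0,0,0,0.25]
  grip_force: 20

```text
clock: 2.77
eef_pos: [488.6, -55.2, 79.2]
eef_rot: [3.141, 0.0, 2.067]
wrist_force: [-0.1, 0.6, -0.1]
finger_gap: 70.7
finger_force: 0.0
```

>>> jog_arm:
  series:
    - [0,0,0,0,0,0,0.65]
    - [0,0,0,0,0,0,0.65]
    - [0,0,0,0,0,0,0.65]
    - [0,0,0,0,0,0,0.65]
    - [0,0,0,0,0,0,0.65]
    - [0,0,0,0,0,0,0.65]
    - [0,0,0,0,0,0,0.65]
    - [0,0,0,0,0,0,0.65]

```text
clock: 3.43
eef_pos: [488.6, -55.1, 78.9]
eef_rot: [3.141, 0.0, 2.067]
wrist_force: [-1.3, 0.2, 6.3]
finger_gap: 41.6
finger_force: 20.0
```

>>> jog_arm:
  series:
    - [0,0,0.06,0,0,0,0.65]
    - [0,0,0.12,0,0,0,0.65]
    - [0,0,0.25,0,0,0,0.65]
    - [0,0,0.45,0,0,0,0.65]
    - [0,0,0.65,0,0,0,0.65]
    - [0,0,0.65,0,0,0,0.65]

```text
clock: 3.93
eef_pos: [490.0, -55.4, 161.2]
eef_rot: [3.136, 0.004, 2.067]
wrist_force: [0.2, 0.7, 0.9]
finger_gap: 41.7
finger_force: 20.0
```

>>> jog_arm:
  series:
    - [0.2,0.15,0,0,0,-0.07,0.65]
    - [0.4,0.3,0,0,0,-0.14,0.65]
    - [0.6,0.45,0,0,0,-0.21,0.65]
    - [0.8,0.6,0,0,0,-0.28,0.65]
    - [1,0.75,0,0,0,-0.35,0.65]
    - [1,0.75,0,0,0,-0.42,0.65]
    - [1,0.75,0,0,0,-0.45,0.65]
    - [1,0.75,0,0,0,-0.45,0.65]

```text
clock: 4.6
eef_pos: [608.3, 35.2, 155.9]
eef_rot: [-3.141, 0.0, 1.358]
wrist_force: [0.8, 0.7, -1.0]
finger_gap: 41.4
finger_force: 20.0
```

```bash
python3 look.py w3|cut -c1-200
```

```text
4.6 [608.3  35.2 155.9] [-179.9    0.    77.8] [-0.    0.48  1.41 -0.    1.25  0.21] 41.4 [ 0.8  0.7 -1. ]
teal [152. 252.] [133.  48.] 2197.0 [(8, array([444.4,   2.1, 156.1,  63.2, -61.6])), (37, array([460.9,  12.8, 141.9,  57.4, -61.6])), (67, array([477.9,  23.8, 127.3,  51.5, -61.6])), (97, array([49
teal [555.  38.] [22. 65.] 438.5 [(8, array([896.5, 143.4,  47.2,  23.1, -86.6])), (37, array([871.9, 141.2,  42.9,  21. , -86.6])), (67, array([846.5, 138.9,  38.5,  18.8, -86.6])), (97, array([821. 
yellow [159. 294.] [46. 41.] 396.0 [(8, array([432. , -48.1,  58. ,  56.7, -69. ])), (37, array([449.6, -33. ,  52.7,  51.6, -69. ])), (67, array([467.8, -17.2,  47.3,  46.3, -69. ])), (97, array([486
purple [102. 230.] [47. 57.] 2360.0 [(8, array([394.7,  44.5,  72.7,  51.7,  28.8])), (37, array([415.7,  51.3,  66.1,  47. ,  28.8])), (67, array([437.4,  58.3,  59.3,  42.1,  28.8])), (97, array([45
pink [280. 266.] [71. 79.] 5345.5 [(8, array([589.6, -47.1, 107.3,  86.7,  77.9])), (37, array([592.9, -32. ,  97.6,  78.8,  77.9])), (67, array([596.2, -16.4,  87.5,  70.7,  77.9])), (97, array([599.
pink [530.  57.] [114.  58.] 4572.0 [(8, array([880.9, 120.9, 113.8,  57. , -86.6])), (37, array([857.7, 120.8, 103.4,  51.8, -86.6])), (67, array([833.8, 120.6,  92.7,  46.4, -86.6])), (97, array([80
pink [298. 114.] [47. 46.] 2095.0 [(8, array([645.7, 123.2,  47.9,  46.7, -12.1])), (37, array([643.8, 122.8,  43.6,  42.5, -12.1])), (67, array([642. , 122.5,  39.1,  38.1, -12.1])), (97, array([640.
pink [227. 378.] [10. 38.] 314.0 [(8, array([ 481.3, -200.7,   67. ,   14. ,   66.7])), (37, array([ 494.4, -171.7,   60.9,   12.7,   66.7])), (67, array([ 508. , -141.6,   54.6,   11.4,   66.7])), (9
```

View pics/w3.png

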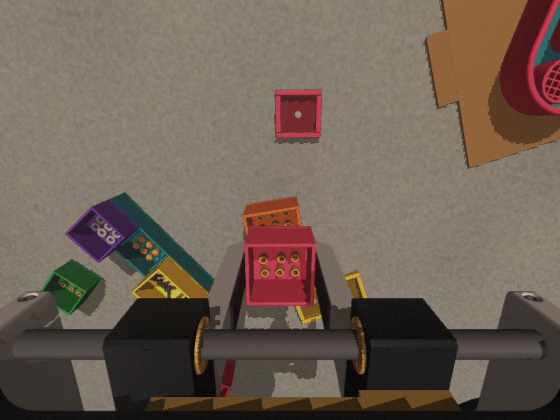

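The pink bin hangs level at (280,266). Its base is at (298,114), which casts to (645.7,123.2) at yaw -12.1°. Placing it.

>>> jog_arm:
  series:
    - [0.1,0.25,0,0,0,0,0.65]
    - [0.2,0.5,0,0,0,0,0.65]
    - [0.313,0.733,-0.1,0,0,0,0.65]
    - [0.313,0.733,-0.3,0,0,0,0.65]
    - [0.313,0.733,-0.5,0,0,0,0.65]
    - [0.313,0.733,-0.7,0,0,0,0.65]
    - [0.313,0.733,-0.8,0,0,0,0.65]
    - [0.313,0.733,-0.8,0,0,0,0.65]

```text
clock: 5.32
eef_pos: [644.5, 122.4, 57.7]
eef_rot: [-3.137, 0.002, 1.361]
wrist_force: [-0.5, -0.3, -1.0]
finger_gap: 41.7
finger_force: 20.0
```

```bash
python3 look.py w4|cut -c1-120
```

```text
5.3167 [644.5 122.4  57.7] [-1.798e+02  1.000e-01  7.800e+01] [ 0.13  0.69  1.33 -0.    1.13  0.34] 41.7 [-0.5 -0.3 -1. 
teal [ 93. 384.] [56. 32.] 1097.5 [(8, array([431.7,   2. ,  62.8,  31.9,  78.2])), (37, array([461.9,  28.8,  54.6,  27
pink [280. 252.] [105.  71.] 6853.5 [(8, array([639. , 101.8,  96.2,  60.1,  78.2])), (37, array([642.1, 115.5,  83.6,  
pink [552. 185.] [74. 15.] 742.5 [(8, array([857.6, 114.6,  60.7,  11.3, -86.4])), (37, array([832. , 126.7,  52.7,   9.
```

>>> jog_arm:
  series:
    - [0.01,0.005,-0.1,0,0,0,0.65]
    - [0.01,0.005,-0.18,0,0,0,0.65]
    - [0.01,0.005,-0.25,0,0,0,0.65]
    - [0.01,0.005,-0.28,0,0,0,0.65]
    - [0.01,0.005,-0.3,0,0,0,0.65]
    - [0.01,0.005,-0.3,0,0,0,0.65]
    - [0.01,0.005,-0.3,0,0,0,0.65]

```text
clock: 5.95
eef_pos: [647.3, 123.5, 24.7]
eef_rot: [3.141, -0.0, 1.36]
wrist_force: [-0.7, -0.2, 0.1]
finger_gap: 41.4
finger_force: 20.0
```

>>> jog_arm:
  series:
    - [-0.01,0,-0.02,0,0,0,0.65]
    - [-0.01,0,-0.035,0,0,0,0.65]
    - [-0.01,0,-0.04,0,0,0,0.65]
    - [-0.01,0,-0.04,0,0,0,0.65]

```text
clock: 6.28
eef_pos: [646.0, 123.5, 20.0]
eef_rot: [3.141, -0.0, 1.36]
wrist_force: [-2.5, 1.1, 3.4]
finger_gap: 41.1
finger_force: 20.0
```

>>> jog_arm:
  series:
    - [0,0,0,0,0,0,0.45]
    - [0,0,0,0,0,0,0.35]
    - [0,0,0,0,0,0,0.35]
    - [0,0,0,0,0,0,0.35]
    - [0,0,0,0,0,0,0.35]
    - [0,0,0,0,0,0,0.35]

```text
clock: 6.78
eef_pos: [645.9, 123.5, 19.6]
eef_rot: [-3.142, 0.0, 1.36]
wrist_force: [-0.1, 0.1, 0.3]
finger_gap: 61.3
finger_force: 0.0
```

>>> jog_arm:
  series:
    - [0,0,0.15,0,0,0,0.35]
    - [0,0,0.4,0,0,0,0.35]
    - [0,0,0.7,0,0,0,0.25]
    - [0,0,1,0,0,0,0.25]
    - [0,0,1,0,0,0,0.25]

```text
clock: 7.2
eef_pos: [648.5, 123.9, 147.7]
eef_rot: [3.131, -0.004, 1.36]
wrist_force: [0.9, 0.4, 1.3]
finger_gap: 70.8
finger_force: 0.0
```

```bash
python3 look.py w5|grep -v teal; python3 - <<'E'
from h import *
c=grab('top')
for r,q in blobs(c,'pink'): print(rectz(c,q,8),rectz(c,q,38))
E
```

```text
7.2 [648.5 123.9 147.7] [179.4  -0.2  77.9] [0.13 0.59 1.26 0.   1.28 0.34] 70.8 [0.9 0.4 1.3]
pink [512. 126.] [173.  94.] 6197.0 [(8, array([901.7, 137.7, 172.3,  99.6, -86.5])), (37, array([879.5, 144.2, 156.2,  90.4, -86.5])), (67, array([856.6, 150.9, 139.6,  80.8, -86.5])), (97, array([833.7, 157.7, 123.1,  71.2, -86.5]))]
pink [534. 110.] [88. 50.] 2939.5 [(8, array([924.5, 158.9,  86. ,  51.5, -86.5])), (37, array([900.2, 163.5,  78. ,  46.7, -86.5])), (67, array([875.1, 168.1,  69.7,  41.8, -86.5])), (97, array([850. , 172.8,  61.4,  36.8, -86.5]))]
pink [276. 207.] [50. 43.] 2023.0 [(8, array([644.9, 119.2,  58.5,  47.8,  78.2])), (37, array([646.6, 127.4,  53. ,  43.3,  78.2])), (67, array([648.4, 135.9,  47.4,  38.7,  78.2])), (97, array([650.2, 144.4,  41.8,  34.1,  78.2]))]
[927.  149.3 175.7 104.8  64. ] [912.9 145.5 170.7 101.8  64. ]
[ 465.5 -187.    61.3   60.9  -31.7] [ 464.4 -181.3   59.5   59.2  -31.7]
```

View pics/w5.png

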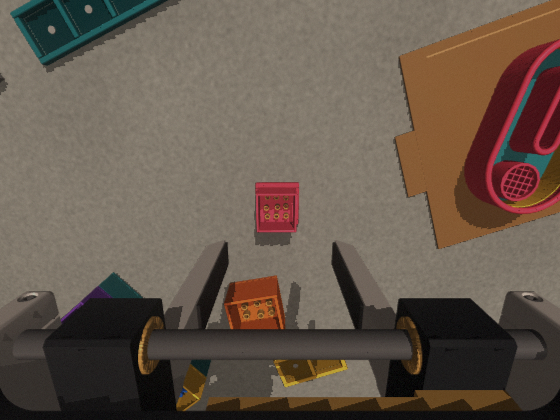

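The pink bin sits square in its base at (277,207) with equal margins. Next is purple at (428.7,54.7).

>>> jog_arm:
  series:
    - [-0.3,-0.1,0,0,0,0.075,0.25]
    - [-0.6,-0.2,0,0,0,0.15,0.25]
    - [-0.905,-0.287,0,0,0,0.225,0.25]
    - [-0.905,-0.287,0,0,0,0.225,0.25]

```text
clock: 7.63
eef_pos: [530.4, 87.7, 136.3]
eef_rot: [-3.133, -0.0, 1.722]
wrist_force: [1.5, 0.5, 0.4]
finger_gap: 70.6
finger_force: 0.0
```

>>> jog_arm:
  series:
    - [-0.3,-0.1,0,0,0,0.075,0.25]
    - [-0.6,-0.2,0,0,0,0.15,0.25]
    - [-0.905,-0.287,0,0,0,0.225,0.25]
    - [-0.905,-0.287,0,0,0,0.225,0.25]
    - [-0.905,-0.287,0,0,0,0.225,0.25]

```text
clock: 8.05
eef_pos: [427.4, 54.3, 139.0]
eef_rot: [-3.14, -0.001, 2.066]
wrist_force: [1.0, 0.3, 0.2]
finger_gap: 70.6
finger_force: 0.0
```

```bash
python3 look.py w6
```

```text
8.05 [427.4  54.3 139. ] [-179.9   -0.   118.4] [ 0.04  0.12  1.93  0.    1.1  -0.45] 70.6 [1.  0.3 0.2]
teal [281. 258.] [25. 38.] 457.0 [(8, array([ 4.586e+02, -2.000e-01,  4.420e+01,  3.150e+01,  2.850e+01])), (37, array([451.7,  12.3,  40. ,  28.5,  28.5])), (67, array([444.6,  24.8,  35.6,  25.4,  29.6])), (97, array([437.4,  37.7,  31.2,  22.3,  29.6]))]
yellow [357. 376.] [53. 34.] 1014.5 [(8, array([ 633.1, -102.8,   74. ,   53. ,    6.4])), (37, array([609.4, -80.5,  66.9,  47.9,   6.4])), (67, array([585. , -57.4,  59.5,  42.7,   6.4])), (97, array([560.6, -34.3,  52.2,  37.4,   6.4]))]
yellow [280. 308.] [43. 43.] 535.0 [(8, array([490.5, -59.8,  60.7,  51.6, -60.8])), (37, array([480.6, -41.6,  54.9,  46.7, -60.8])), (67, array([470.3, -22.8,  48.9,  41.6, -60.8])), (97, array([460. ,  -4. ,  42.9,  36.5, -60.8]))]
purple [281. 219.] [50. 46.] 2232.0 [(8, array([436.7,  40.3,  58.1,  50.8, -61.6])), (37, array([431.9,  48.9,  52.5,  45.9, -61.6])), (67, array([427. ,  57.8,  46.8,  40.9, -61.6])), (97, array([422. ,  66.7,  41. ,  35.9, -61.6]))]
pink [486. 247.] [63. 49.] 2663.5 [(8, array([656.5, 122.5,  79.1,  51.2, -11.8])), (37, array([630.7, 123.3,  71.5,  46.3, -11.8])), (67, array([603.9, 124. ,  63.7,  41.3, -11.8])), (97, array([577.2, 124.7,  55.8,  36.2, -11.8]))]
pink [214. 386.] [51. 67.] 2354.5 [(8, array([ 463.3, -204.2,   95.5,   79.7,   53.1])), (37, array([ 456. , -172.2,   86.3,   72.1,   53.1])), (67, array([ 448.4, -139.1,   76.9,   64.2,   53.1])), (97, array([ 440.8, -105.9,   67.4,   56.3,   53.1]))]
```

>>> jog_arm:
  series:
    - [0,0,-0.25,0,0,0,0.25]
    - [0,0,-0.5,0,0,0,0.25]
    - [0,0,-0.65,0,0,0,0.25]
    - [0,0,-0.74,0,0,0,0.25]
    - [0,0,-0.76,0,0,0,0.25]
    - [0,0,-0.76,0,0,0,0.25]

```text
clock: 8.6
eef_pos: [429.0, 54.8, 47.6]
eef_rot: [-3.14, -0.001, 2.066]
wrist_force: [1.1, 0.4, 0.8]
finger_gap: 70.5
finger_force: 0.0
```

>>> jog_arm:
  series:
    - [0,0,0,0,0,0,0.65]
    - [0,0,0,0,0,0,0.65]
    - [0,0,0,0,0,0,0.65]
    - [0,0,0,0,0,0,0.65]
    - [0,0,0,0,0,0,0.65]
    - [0,0,0,0,0,0,0.65]
    - [0,0,0,0,0,0,0.65]
    - [0,0,0,0,0,0,0.65]

```text
clock: 9.27
eef_pos: [429.0, 54.6, 48.9]
eef_rot: [3.141, 0.0, 2.067]
wrist_force: [0.0, 0.5, 5.8]
finger_gap: 41.4
finger_force: 20.0
```

>>> jog_arm:
  series:
    - [0,0,0.06,0,0,0,0.65]
    - [0,0,0.12,0,0,0,0.65]
    - [0,0,0.25,0,0,0,0.65]
    - [0,0,0.5,0,0,0,0.65]
    - [0,0,0.75,0,0,0,0.65]
    - [0,0,0.97,0,0,0,0.65]
    - [0,0,0.97,0,0,0,0.65]

```text
clock: 9.85
eef_pos: [430.5, 54.7, 170.1]
eef_rot: [3.135, 0.003, 2.067]
wrist_force: [-0.1, -0.4, 0.0]
finger_gap: 41.6
finger_force: 20.0
```

>>> jog_arm:
  series:
    - [0.06,-0.3,0,0,0,-0.05,0.65]
    - [0.12,-0.6,0,0,0,-0.1,0.65]
    - [0.2,-1,0,0,0,-0.13,0.65]

```text
clock: 10.1
eef_pos: [451.2, -59.0, 165.2]
eef_rot: [3.141, 0.0, 1.861]
wrist_force: [-0.0, -0.0, -0.7]
finger_gap: 41.3
finger_force: 20.0
```

>>> jog_arm:
  series:
    - [0.06,-0.3,0,0,0,-0.05,0.65]
    - [0.12,-0.6,0,0,0,-0.1,0.65]
    - [0.2,-1,0,0,0,-0.12,0.65]

```text
clock: 10.35
eef_pos: [473.6, -172.6, 164.9]
eef_rot: [-3.142, -0.0, 1.67]
wrist_force: [1.0, 0.2, 0.3]
finger_gap: 41.4
finger_force: 20.0
```

>>> jog_arm:
  series:
    - [0.06,-0.3,0,0,0,0,0.65]
    - [0.12,-0.6,0,0,0,0,0.65]
    - [0.2,-1,0,0,0,0,0.65]

```text
clock: 10.6
eef_pos: [496.2, -285.4, 164.8]
eef_rot: [-3.141, -0.0, 1.675]
wrist_force: [0.1, 0.4, 0.4]
finger_gap: 41.3
finger_force: 20.0
```

>>> jog_arm:
  series:
    - [0.06,-0.3,0,0,0,0,0.65]
    - [0.12,-0.6,0,0,0,0,0.65]
    - [0.2,-1,0,0,0,0,0.65]
    - [0.2,-1,0,0,0,0,0.65]
    - [0.2,-1,0,0,0,0,0.65]
    - [0.2,-1,0,0,0,0,0.65]

```text
clock: 11.1
eef_pos: [520.1, -403.5, 164.3]
eef_rot: [-3.141, -0.001, 1.674]
wrist_force: [-1.2, 0.7, -0.2]
finger_gap: 41.4
finger_force: 20.0
```

```bash
python3 look.py w7|cut -c1-160
```

```text
11.1 [ 520.1 -403.5  164.3] [-1.80e+02 -1.00e-01  9.59e+01] [-0.72  0.58  1.23  0.    1.33 -0.82] 41.4 [-1.2  0.7 -0.2]
purple [280. 264.] [78. 71.] 5265.0 [(8, array([ 528.5, -489.3,  108.3,   88.3,  -84. ])), (37, array([ 526.9, -474.2,   98.7,   80.5,  -84. ])), (67, array([ 5
purple [284. 171.] [42. 41.] 1631.5 [(8, array([ 521.8, -370.7,   47.2,   47. ,    4.5])), (37, array([ 520.8, -366.1,   43. ,   42.8,    4.5])), (67, array([ 5
```

View pics/w7.png

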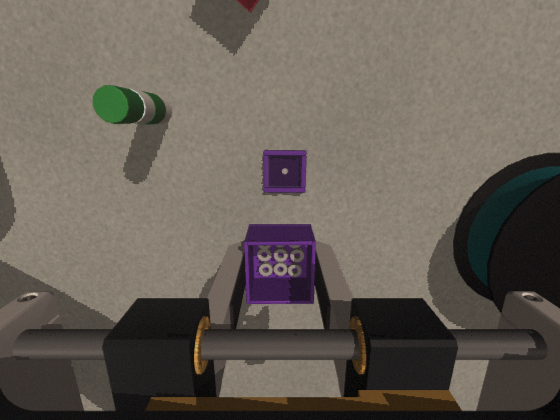

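Purple hangs level at (280,264). Its base at (284,171) casts to (521.8,-370.7), and the glue stick at (130,105) is well clear. Placing it.

>>> jog_arm:
  series:
    - [0.015,0.15,0,0,0,0,0.65]
    - [0.015,0.273,-0.1,0,0,0,0.65]
    - [0.015,0.273,-0.3,0,0,0,0.65]
    - [0.015,0.273,-0.55,0,0,0,0.65]
    - [0.015,0.273,-0.8,0,0,0,0.65]
    - [0.015,0.273,-0.95,0,0,0,0.65]
    - [0.015,0.273,-1,0,0,0,0.65]
    - [0.015,0.273,-1,0,0,0,0.65]

```text
clock: 11.82
eef_pos: [522.0, -369.8, 44.1]
eef_rot: [-3.14, -0.001, 1.676]
wrist_force: [-0.7, -0.4, -0.3]
finger_gap: 41.1
finger_force: 20.0
```

>>> jog_arm:
  series:
    - [0,0,-0.07,0,0,0,0.65]
    - [0,0,-0.12,0,0,0,0.65]
    - [0,0,-0.16,0,0,0,0.65]
    - [0,0,-0.19,0,0,0,0.65]
    - [0,0,-0.21,0,0,0,0.65]
    - [0,0,-0.21,0,0,0,0.65]
    - [0,0,-0.21,0,0,0,0.65]

```text
clock: 12.4
eef_pos: [522.3, -371.3, 19.8]
eef_rot: [3.141, 0.0, 1.674]
wrist_force: [-0.3, 0.6, -1.1]
finger_gap: 41.4
finger_force: 20.0
```

>>> jog_arm:
  series:
    - [0,0,0,0,0,0,0.45]
    - [0,0,0,0,0,0,0.35]
    - [0,0,0,0,0,0,0.35]
    - [0,0,0,0,0,0,0.35]
    - [0,0,0,0,0,0,0.35]
    - [0,0,0,0,0,0,0.35]

```text
clock: 12.9
eef_pos: [522.2, -371.2, 19.6]
eef_rot: [-3.142, 0.0, 1.674]
wrist_force: [0.3, 0.8, 0.7]
finger_gap: 61.3
finger_force: 0.0
```

>>> jog_arm:
  series:
    - [0,0,0.15,0,0,0,0.35]
    - [0,0,0.4,0,0,0,0.35]
    - [0,0,0.7,0,0,0,0.25]
    - [0,0,1,0,0,0,0.25]
    - [0,0,1,0,0,0,0.25]
    - [0,0,1,0,0,0,0.25]

```text
clock: 13.4
eef_pos: [522.8, -371.7, 141.8]
eef_rot: [3.139, 0.003, 1.674]
wrist_force: [-0.5, -0.3, -0.4]
finger_gap: 70.4
finger_force: 0.0
```

```bash
python3 look.py w8
```

```text
13.4 [ 522.8 -371.7  141.8] [179.8   0.2  95.9] [-0.68  0.56  1.32  0.    1.26 -0.78] 70.4 [-0.5 -0.3 -0.4]
purple [278. 206.] [49. 43.] 2002.0 [(8, array([ 522.1, -374.4,   55.9,   46.9,  -84.1])), (37, array([ 521.2, -366. ,   50.6,   42.5,  -84.1])), (67, array([ 520.3, -357.3,   45.1,   37.8,  -84.1])), (97, array([ 519.4, -348.6,   39.6,   33.2,  -84.1]))]
pink [232.  20.] [40. 74.] 1381.0 [(8, array([ 461.9, -202.2,   66.7,   32. ,    6. ])), (37, array([ 466.7, -210.2,   60.3,   28.9,    6. ])), (67, array([ 471.7, -218.4,   53.8,   25.8,    6. ])), (97, array([ 476.7, -226.6,   47.2,   22.7,    6. ]))]
```

View pics/w8.png

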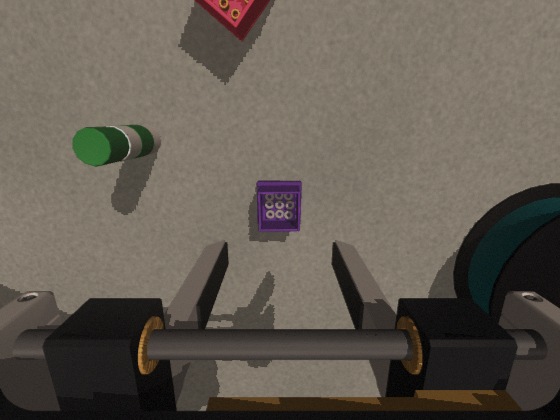

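Purple is seated squarely at (278,206). Going to yellow.

>>> jog_arm:
  series:
    - [-0.04,0.3,0,0,0,0.04,0.25]
    - [-0.08,0.6,0,0,0,0.08,0.25]
    - [-0.12,0.926,0,0,0,0.08,0.25]
    - [-0.12,0.926,0,0,0,0.08,0.25]

```text
clock: 13.78
eef_pos: [506.6, -254.7, 137.8]
eef_rot: [-3.139, -0.004, 1.803]
wrist_force: [0.1, -0.4, -0.1]
finger_gap: 70.5
finger_force: 0.0
```

>>> jog_arm:
  series:
    - [-0.04,0.3,0,0,0,0.04,0.25]
    - [-0.08,0.6,0,0,0,0.08,0.25]
    - [-0.12,0.926,0,0,0,0.08,0.25]
    - [-0.12,0.926,0,0,0,0.08,0.25]

```text
clock: 14.12
eef_pos: [492.1, -144.1, 138.1]
eef_rot: [-3.139, -0.003, 1.929]
wrist_force: [-0.0, -0.4, 0.5]
finger_gap: 70.3
finger_force: 0.0
```

>>> jog_arm:
  series:
    - [-0.04,0.3,0,0,0,0.04,0.25]
    - [-0.08,0.6,0,0,0,0.09,0.25]
    - [-0.12,0.926,0,0,0,0.09,0.25]
    - [-0.12,0.926,0,0,0,0.09,0.25]
    - [-0.12,0.926,0,0,0,0.09,0.25]
    - [-0.12,0.926,0,0,0,0.09,0.25]

```text
clock: 14.62
eef_pos: [478.9, -38.2, 138.9]
eef_rot: [-3.14, -0.001, 2.067]
wrist_force: [-0.3, -0.3, 0.8]
finger_gap: 70.0
finger_force: 0.0
```

```bash
python3 look.py w9|grep -v pink
```

```text
14.6167 [478.9 -38.2 138.9] [-179.9   -0.   118.4] [-0.16  0.23  1.8  -0.    1.12 -0.65] 70.0 [-0.3 -0.3  0.8]
teal [280. 122.] [96. 46.] 4245.0 [(8, array([438.8,  35.7,  92.1,  45.2, -61.7])), (37, array([438.8,  35.9,  83.3,  40.9, -61.7])), (67, array([438.7,  36.1,  74.1,  36.4, -61.7])), (97, array([438.6,  36.2,  65. ,  31.9, -61.7]))]
yellow [279. 220.] [48. 91.] 974.0 [(8, array([487.5, -55.3, 106. ,  51.7, -61.4])), (37, array([482.8, -46.4,  95.8,  46.7, -61.4])), (67, array([477.9, -37.2,  85.3,  41.6, -61.4])), (97, array([473. , -28.1,  74.8,  36.5, -61.4]))]
```

View pics/w9.png

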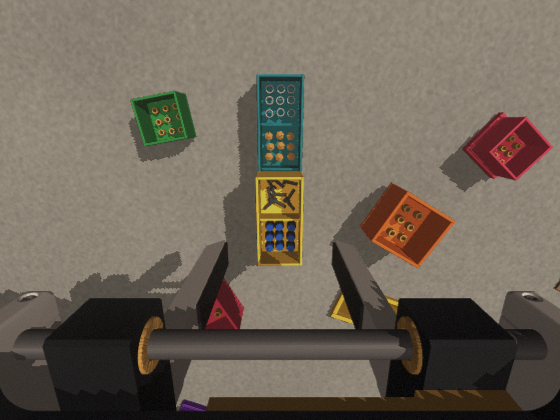

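Yellow's two cells are at (279,198) and (279,238), which casts to (478.3,-38.0), right under the fingers. Teal's cells are at (280,122), giving teal's centre at (458.9,-1.1). Grasp and lift yellow.

>>> jog_arm:
  series:
    - [0,0,-0.25,0,0,0,0.25]
    - [0,0,-0.5,0,0,0,0.25]
    - [0,0,-0.65,0,0,0,0.25]
    - [0,0,-0.74,0,0,0,0.25]
    - [0,0,-0.76,0,0,0,0.25]
    - [0,0,-0.76,0,0,0,0.25]
  grip_force: 25

```text
clock: 15.17
eef_pos: [479.0, -38.5, 48.2]
eef_rot: [-3.141, -0.0, 2.066]
wrist_force: [0.5, 0.4, -0.2]
finger_gap: 70.6
finger_force: 0.0
```

>>> jog_arm:
  series:
    - [0,0,0,0,0,0,0.65]
    - [0,0,0,0,0,0,0.65]
    - [0,0,0,0,0,0,0.65]
    - [0,0,0,0,0,0,0.65]
    - [0,0,0,0,0,0,0.65]
    - [0,0,0,0,0,0,0.65]
    - [0,0,0,0,0,0,0.65]
    - [0,0,0,0,0,0,0.65]

```text
clock: 15.83
eef_pos: [479.3, -37.9, 48.9]
eef_rot: [3.141, 0.0, 2.067]
wrist_force: [-1.3, 0.5, 6.0]
finger_gap: 41.4
finger_force: 25.0
```

>>> jog_arm:
  series:
    - [0,0,0.06,0,0,0,0.65]
    - [0,0,0.12,0,0,0,0.65]
    - [0,0,0.25,0,0,0,0.65]
    - [0,0,0.5,0,0,0,0.65]
    - [0,0,0.75,0,0,0,0.65]
    - [0,0,0.97,0,0,0,0.65]
    - [0,0,0.97,0,0,0,0.65]

```text
clock: 16.42
eef_pos: [480.9, -38.1, 170.4]
eef_rot: [3.135, 0.005, 2.067]
wrist_force: [0.4, 0.0, 0.2]
finger_gap: 41.6
finger_force: 25.0
```

>>> jog_arm:
  series:
    - [0.05,-0.06,0,0,0,-0.078,0.65]
    - [0.1,-0.12,0,0,0,-0.156,0.65]
    - [0.15,-0.18,0,0,0,-0.234,0.65]
    - [0.2,-0.24,0,0,0,-0.312,0.65]
    - [0.25,-0.3,0,0,0,-0.39,0.65]
    - [0.3,-0.36,0,0,0,-0.468,0.65]
    - [0.3,-0.36,0,0,0,-0.546,0.65]
    - [0.3,-0.36,0,0,0,-0.62,0.65]

```text
clock: 17.08
eef_pos: [515.0, -81.4, 164.6]
eef_rot: [-3.141, 0.0, 1.087]
wrist_force: [1.1, 0.3, -0.2]
finger_gap: 41.2
finger_force: 25.0
```

>>> jog_arm:
  series:
    - [0.05,-0.06,0,0,0,-0.078,0.65]
    - [0.1,-0.12,0,0,0,-0.156,0.65]
    - [0.15,-0.18,0,0,0,-0.234,0.65]
    - [0.2,-0.24,0,0,0,-0.312,0.65]
    - [0.25,-0.3,0,0,0,-0.39,0.65]
    - [0.3,-0.36,0,0,0,-0.468,0.65]
    - [0.3,-0.36,0,0,0,-0.546,0.65]
    - [0.3,-0.36,0,0,0,-0.611,0.65]

```text
clock: 17.75
eef_pos: [551.0, -124.6, 164.5]
eef_rot: [-3.141, 0.001, 0.127]
wrist_force: [-0.5, 0.4, 0.4]
finger_gap: 41.0
finger_force: 25.0
```

>>> jog_arm:
  series:
    - [0,0,0,0,0,0,0.65]
    - [0,0,0,0,0,0,0.65]

```text
clock: 17.92
eef_pos: [550.9, -124.2, 164.8]
eef_rot: [-3.141, 0.0, 0.137]
wrist_force: [-0.3, -0.1, 0.2]
finger_gap: 41.3
finger_force: 25.0
```

```bash
python3 look.py w10|cut -c1-250
```

```text
17.9167 [ 550.9 -124.2  164.8] [-180.     0.     7.8] [-0.29  0.38  1.54  0.    1.23  1.15] 41.3 [-0.3 -0.1  0.2]
teal [165. 263.] [ 40. 145.] 4493.5 [(8, array([446.7,   8.3, 189.9,  52.6, -61.7])), (37, array([463.2,  -2.3, 173.1,  47.9, -61.7])), (67, array([480.3, -13.2, 155.7,  43.1, -61.7])), (97, array([497.5, -24.2, 138.4,  38.3, -61.7]))]
yellow [274. 111.] [46. 87.] 3813.0 [(8, array([ 642.2, -104. ,   88.7,   48.4,    7.8])), (37, array([ 641.5, -104.7,   80.9,   44.1,    7.8])), (67, array([ 640.8, -105.3,   72.8,   39.7,    7.8])), (97, array([ 640. , -106. ,   64.7,   35.3,    7.
yellow [280. 238.] [63. 74.] 1335.0 [(8, array([ 498.2, -130.2,   89. ,   82.9,  -82.2])), (37, array([ 510.2, -128.6,   81.2,   75.5,  -82.2])), (67, array([ 522.6, -126.9,   73. ,   68. ,  -82.2])), (97, array([ 535. , -125.1,   64.9,   60.4,  -82.
purple [485. 251.] [62. 46.] 2092.0 [(8, array([ 517.3, -381.7,   75.2,   60.9,  -84.6])), (37, array([ 527.6, -357.8,   68.6,   55.6,  -84.6])), (67, array([ 538.3, -333.1,   61.7,   50. ,  -84.6])), (97, array([ 549. , -308.4,   54.8,   44.4,  -84.
pink [49. 76.] [77. 54.] 3446.5 [(8, array([645.9, 131.9,  72.7,  51.5,  78. ])), (37, array([644.8, 110.4,  66.3,  47. ,  78. ])), (67, array([643.7,  88.2,  59.7,  42.3,  78. ])), (97, array([642.7,  65.9,  53. ,  37.6,  78. ]))]
```

View pics/w10.png

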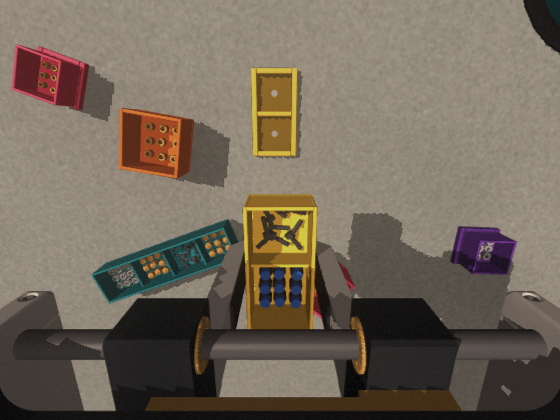

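Yellow hangs level at (280,265), lined up with its base at (274,111), which casts to (642.5,-104.2) at yaw 7.8°. The orange bin is about 70 mm to the side of the placing position, so the fingers clear it. Placing it.

>>> jog_arm:
  series:
    - [0.25,0.06,0,0,0,0,0.65]
    - [0.5,0.12,0,0,0,0,0.65]
    - [0.764,0.165,0,0,0,0,0.65]
    - [0.764,0.165,-0.2,0,0,0,0.65]
    - [0.764,0.165,-0.5,0,0,0,0.65]
    - [0.764,0.165,-0.8,0,0,0,0.65]
    - [0.764,0.165,-1,0,0,0,0.65]
    - [0.764,0.165,-1,0,0,0,0.65]

```text
clock: 18.63
eef_pos: [639.9, -103.7, 39.1]
eef_rot: [-3.139, 0.008, 0.137]
wrist_force: [-1.2, 0.5, -1.5]
finger_gap: 41.3
finger_force: 25.0
```

>>> jog_arm:
  series:
    - [0,0,-0.07,0,0,0,0.65]
    - [0,0,-0.12,0,0,0,0.65]
    - [0,0,-0.16,0,0,0,0.65]
    - [0,0,-0.19,0,0,0,0.65]
    - [0,0,-0.21,0,0,0,0.65]
    - [0,0,-0.21,0,0,0,0.65]
    - [0,0,-0.21,0,0,0,0.65]

```text
clock: 19.22
eef_pos: [642.9, -104.5, 20.1]
eef_rot: [3.141, -0.001, 0.134]
wrist_force: [-0.5, 0.6, -0.3]
finger_gap: 41.2
finger_force: 25.0
```

>>> jog_arm:
  series:
    - [0,0,0,0,0,0,0.45]
    - [0,0,0,0,0,0,0.35]
    - [0,0,0,0,0,0,0.35]
    - [0,0,0,0,0,0,0.35]
    - [0,0,0,0,0,0,0.35]
    - [0,0,0,0,0,0,0.35]

```text
clock: 19.72
eef_pos: [642.7, -104.5, 19.7]
eef_rot: [3.142, -0.0, 0.133]
wrist_force: [-0.5, -0.8, -0.2]
finger_gap: 61.1
finger_force: 0.0
```

>>> jog_arm:
  series:
    - [0,0,0.15,0,0,0,0.35]
    - [0,0,0.4,0,0,0,0.35]
    - [0,0,0.7,0,0,0,0.25]
    - [0,0,1,0,0,0,0.25]
    - [0,0,1,0,0,0,0.25]
    - [0,0,1,0,0,0,0.25]

```text
clock: 20.22
eef_pos: [643.5, -104.6, 141.9]
eef_rot: [3.14, -0.004, 0.134]
wrist_force: [0.2, -0.2, -0.4]
finger_gap: 70.4
finger_force: 0.0
```

```bash
python3 look.py w11|grep yellow
```

```text
yellow [280. 206.] [89. 44.] 3471.0 [(8, array([ 637. , -104.3,  102. ,   47.2,    6.8])), (37, array([ 645.5, -103.1,   92.4,   42.7,    6.8])), (67, array([ 654.2, -101.9,   82.4,   38.1,    6.8])), (97, array([ 662.9, -100.7,   72.3,   33.5,    6.8]))]
```

View pics/w11.png

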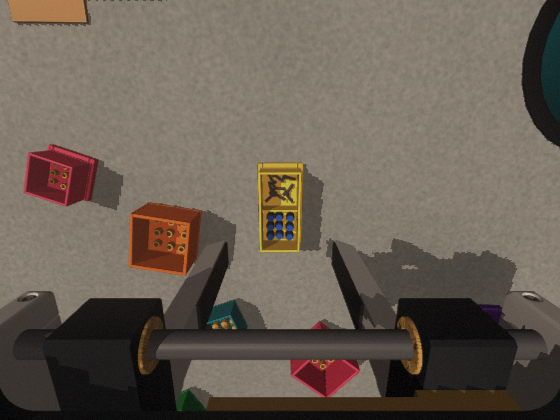

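Yellow is seated at (280,208). Now the teal bin.

>>> jog_arm:
  series:
    - [-0.1,0.05,0,0,0,0.078,0.25]
    - [-0.2,0.11,0,0,0,0.156,0.25]
    - [-0.3,0.17,0,0,0,0.234,0.25]
    - [-0.4,0.23,0,0,0,0.312,0.25]
    - [-0.5,0.29,0,0,0,0.39,0.25]
    - [-0.6,0.34,0,0,0,0.468,0.25]
    - [-0.7,0.39,0,0,0,0.546,0.25]
    - [-0.765,0.43,0,0,0,0.62,0.25]

```text
clock: 20.93
eef_pos: [549.2, -52.3, 137.9]
eef_rot: [-3.139, 0.001, 1.114]
wrist_force: [-0.2, 0.2, 0.2]
finger_gap: 70.7
finger_force: 0.0
```

>>> jog_arm:
  series:
    - [-0.1,0.05,0,0,0,0.078,0.25]
    - [-0.2,0.11,0,0,0,0.156,0.25]
    - [-0.3,0.17,0,0,0,0.234,0.25]
    - [-0.4,0.23,0,0,0,0.312,0.25]
    - [-0.5,0.29,0,0,0,0.39,0.25]
    - [-0.6,0.34,0,0,0,0.468,0.25]
    - [-0.7,0.39,0,0,0,0.546,0.25]
    - [-0.765,0.43,0,0,0,0.61,0.25]

```text
clock: 21.6
eef_pos: [457.4, -0.8, 138.1]
eef_rot: [-3.139, -0.002, 2.072]
wrist_force: [-0.5, -0.4, 0.3]
finger_gap: 70.6
finger_force: 0.0
```

>>> jog_arm:
  series:
    - [0,0,0,0,0,0,0.25]
    - [0,0,0,0,0,0,0.25]
    - [0,0,0,0,0,0,0.25]

```text
clock: 21.85
eef_pos: [459.3, -1.5, 139.1]
eef_rot: [-3.141, -0.0, 2.062]
wrist_force: [0.2, 0.2, -0.3]
finger_gap: 70.6
finger_force: 0.0
```

```bash
python3 look.py w12|grep -v yel
```

```text
21.85 [459.3  -1.5 139.1] [-180.    -0.   118.1] [-0.08  0.18  1.85 -0.    1.11 -0.57] 70.6 [ 0.2  0.2 -0.3]
teal [279. 206.] [161.  44.] 6526.5 [(8, array([462.8,  -8.9, 183.2,  45.2, -61.7])), (37, array([458.6,  -0.9, 165.6,  40.8, -61.7])), (67, array([454.2,   7.4, 147.5,  36.4, -61.7])), (97, array([449.8,  15.6, 129.3,  31.9, -61.7]))]
pink [497. 188.] [62. 60.] 3180.5 [(8, array([655.1, 125. ,  73.5,  57.1, -11.5])), (37, array([632.5, 120.2,  66.4,  51.6, -11.5])), (67, array([609. , 115.2,  59.2,  46. , -11.5])), (97, array([585.6, 110.1,  51.9,  40.3, -11.5]))]
pink [215. 370.] [20. 52.] 597.5 [(8, array([ 491.2, -239.3,   68.4,   32.8,   28.2])), (37, array([ 484.3, -209.3,   61.9,   29.7,   28.2])), (67, array([ 477.1, -178.2,   55.1,   26.4,   28.2])), (97, array([ 469.9, -147.1,   48.3,   23.2,   28.2]))]
pink [222. 316.] [34. 26.] 493.0 [(8, array([ 462.5, -169.8,   41.3,   37.2,  -32.9])), (37, array([ 458.3, -146.4,   37.3,   33.6,  -32.9])), (67, array([ 453.9, -122.2,   33.2,   29.9,  -32.9])), (97, array([449.6, -98. ,  29.2,  26.2, -32.9]))]
```

>>> jog_arm:
  series:
    - [0,0,-0.25,0,0,0,0.25]
    - [0,0,-0.5,0,0,0,0.25]
    - [0,0,-0.7,0,0,0,0.25]
    - [0,0,-0.85,0,0,0,0.25]
    - [0,0,-0.95,0,0,0,0.25]
    - [0,0,-1,0,0,0,0.25]
    - [0,0,-1,0,0,0,0.25]
  grip_force: 35

```text
clock: 22.48
eef_pos: [458.7, -1.4, 18.4]
eef_rot: [-3.14, -0.001, 2.064]
wrist_force: [-0.1, -0.2, 0.4]
finger_gap: 70.5
finger_force: 0.0
```

>>> jog_arm:
  series:
    - [0,0,-0.01,0,0,0,0.65]
    - [0,0,-0.01,0,0,0,0.65]
    - [0,0,-0.01,0,0,0,0.65]
    - [0,0,-0.01,0,0,0,0.65]
    - [0,0,-0.01,0,0,0,0.65]
    - [0,0,-0.01,0,0,0,0.65]
    - [0,0,-0.01,0,0,0,0.65]
    - [0,0,-0.01,0,0,0,0.65]

```text
clock: 23.15
eef_pos: [459.4, -1.3, 18.9]
eef_rot: [3.141, 0.0, 2.066]
wrist_force: [-1.9, -0.4, 6.6]
finger_gap: 41.2
finger_force: 35.0
```

>>> jog_arm:
  series:
    - [0,0,0.06,0,0,0,0.65]
    - [0,0,0.12,0,0,0,0.65]
    - [0,0,0.25,0,0,0,0.65]
    - [0,0,0.5,0,0,0,0.65]
    - [0,0,0.75,0,0,0,0.65]
    - [0,0,1,0,0,0,0.65]
    - [0,0,1,0,0,0,0.65]

```text
clock: 23.73
eef_pos: [461.2, -1.4, 144.2]
eef_rot: [3.135, 0.004, 2.066]
wrist_force: [0.5, -0.2, -1.8]
finger_gap: 41.4
finger_force: 35.0
```

>>> jog_arm:
  series:
    - [0,0.2,0.2,0,0,0,0.65]
    - [0,0.45,0.45,0,0,0,0.65]
    - [0,0.7,0.7,0,0,0,0.65]
    - [0,0.93,0.93,0,0,0,0.65]
    - [0,0.93,0.93,0,0,0,0.65]

```text
clock: 24.15
eef_pos: [460.1, 114.1, 255.1]
eef_rot: [3.134, 0.002, 2.068]
wrist_force: [0.4, -0.5, -0.5]
finger_gap: 41.3
finger_force: 35.0
```

>>> jog_arm:
  series:
    - [0,0.2,0,0,0,0,0.65]
    - [0,0.4,0,0,0,0,0.65]
    - [0,0.5,0,0,0,0,0.65]
    - [0,0.5,0,0,0,0,0.65]
    - [0,0.5,0,0,0,0,0.65]

```text
clock: 24.57
eef_pos: [458.9, 170.1, 249.4]
eef_rot: [-3.14, 0.0, 2.067]
wrist_force: [-0.2, -0.7, -2.0]
finger_gap: 41.2
finger_force: 35.0
```

```bash
python3 look.py w13|grep -v yel
```

```text
24.5667 [458.9 170.1 249.4] [-179.9    0.   118.4] [ 0.28  0.14  1.63 -0.    1.37 -0.22] 41.2 [-0.2 -0.7 -2. ]
teal [280. 227.] [202.  79.] 14110.0 [(8, array([498.7,  96.4, 329.5, 110.9, -61.5])), (37, array([493. , 106.9, 306.4, 103.1, -61.5])), (67, array([487.2, 117.7, 282.5,  95.1, -61.5])), (97, array([481.3, 128.6, 258.5,  87. , -61.5]))]
teal [393.  93.] [129.  40.] 4860.5 [(8, array([532.1, 350.1, 173.1,  47.4,  12. ])), (37, array([524.1, 342.8, 161. ,  44. ,  12. ])), (67, array([515.8, 335.2, 148.4,  40.6,  12. ])), (97, array([507.5, 327.6, 135.8,  37.2,  12. ]))]
pink [372. 269.] [39. 34.] 1159.0 [(8, array([652.4, 119.6,  67.5,  53.9, -11.4])), (37, array([635.9, 128.5,  62.8,  50.1, -11.4])), (67, array([618.9, 137.6,  57.9,  46.2, -11.4])), (97, array([601.9, 146.8,  53. ,  42.3, -11.4]))]
pink [488. 321.] [21. 45.] 507.5 [(8, array([866.5, 137. ,  53.1,  53. , -62.9])), (37, array([835. , 144.7,  49.4,  49.2, -62.9])), (67, array([802.4, 152.6,  45.6,  45.4, -62.9])), (97, array([769.8, 160.5,  41.7,  41.5, -62.9]))]
```

View pics/w13.png

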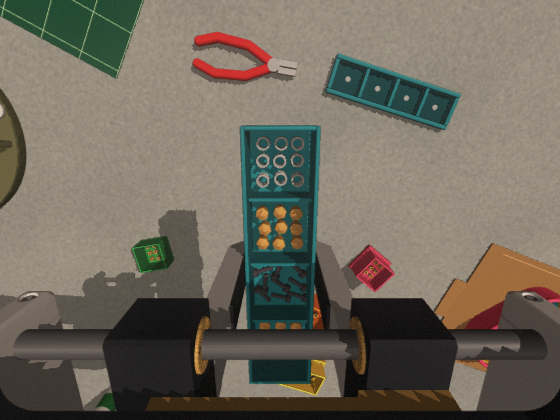

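Teal hangs level from (280,130) to (280,380). Its base at (393,93) casts to (532.1,350.1) at yaw 12.0°, which agrees with the top view. The cutter tips at (297,68) are about 45 mm off the base's end, out of the fingers' way.

>>> jog_arm:
  series:
    - [0.05,0.12,0,0,0,0.07,0.65]
    - [0.1,0.25,0,0,0,0.14,0.65]
    - [0.15,0.38,0,0,0,0.21,0.65]
    - [0.2,0.5,0,0,0,0.28,0.65]
    - [0.25,0.63,0,0,0,0.35,0.65]
    - [0.3,0.75,0,0,0,0.41,0.65]
    - [0.3,0.75,0,0,0,0.41,0.65]

```text
clock: 25.2
eef_pos: [495.8, 260.9, 249.4]
eef_rot: [-3.141, -0.001, 2.715]
wrist_force: [-0.9, -0.3, -2.2]
finger_gap: 40.9
finger_force: 35.0
```

>>> jog_arm:
  series:
    - [0.05,0.12,0,0,0,0.07,0.65]
    - [0.1,0.25,0,0,0,0.14,0.65]
    - [0.15,0.38,-0.1,0,0,0.21,0.65]
    - [0.2,0.5,-0.3,0,0,0.28,0.65]
    - [0.25,0.63,-0.5,0,0,0.35,0.65]
    - [0.311,0.745,-0.7,0,0,0.408,0.65]
    - [0.311,0.745,-0.9,0,0,0.408,0.65]
    - [0.311,0.745,-0.9,0,0,0.408,0.65]

```text
clock: 25.87
eef_pos: [531.0, 347.7, 136.6]
eef_rot: [-3.139, -0.008, -2.935]
wrist_force: [-0.6, -1.0, -3.6]
finger_gap: 40.9
finger_force: 35.0
```

>>> jog_arm:
  series:
    - [0,0,-0.2,0,0,0,0.65]
    - [0,0,-0.45,0,0,0,0.65]
    - [0,0,-0.65,0,0,0,0.65]
    - [0,0,-0.78,0,0,0,0.65]
    - [0,0,-0.82,0,0,0,0.65]
    - [0,0,-0.82,0,0,0,0.65]
    - [0,0,-0.82,0,0,0,0.65]

```text
clock: 26.45
eef_pos: [533.3, 349.5, 45.5]
eef_rot: [3.141, 0.002, -2.934]
wrist_force: [-0.4, 0.1, -1.9]
finger_gap: 40.8
finger_force: 35.0
```

```bash
python3 look.py w14|head -3; python3 look.py w15|head -3
```

```text
26.45 [533.3 349.5  45.5] [ 1.800e+02  1.000e-01 -1.681e+02] [ 0.52  0.66  1.4  -0.    1.08 -1.26] 40.8 [-0.4  0.1 -1.9]
teal [280. 224.] [210.  79.] 14640.5 [(8, array([532.2, 350.6, 172.6,  56.1,  12.1])), (37, array([520.7, 348.2, 148.7,  48.3,  12.1])), (67, array([508.9, 345.7, 123.9,  40.2,  12.1])), (97, array([497. , 343.2,  99.1,  32.2,  12.1]))]
teal [280. 371.] [61. 23.] 1190.5 [(8, array([662. , 378. ,  55.7,  26.3, -78.1])), (37, array([632.5, 371.8,  48. ,  22.6, -78.1])), (67, array([602. , 365.3,  40. ,  18.9, -78.1])), (97, array([571.5, 358.9,  32. ,  15.1, -78.1]))]
26.5 [533.4 349.7  45.7] [ 1.800e+02  1.000e-01 -1.681e+02] [ 0.52  0.66  1.4  -0.    1.08 -1.26] 41.1 [ 0.4  0.4 -1.8]
teal [280. 223.] [210.  79.] 14655.0 [(8, array([531.7, 350.8, 172.5,  56.1,  12. ])), (37, array([520.3, 348.4, 148.6,  48.4,  12. ])), (67, array([508.5, 345.9, 123.9,  40.3,  12. ])), (97, array([496.7, 343.4,  99.1,  32.3,  12. ]))]
teal [280. 371.] [61. 23.] 1230.0 [(8, array([662.5, 378.5,  55.7,  26.4, -78.1])), (37, array([632.9, 372.2,  47.9,  22.7, -78.1])), (67, array([602.4, 365.7,  40. ,  18.9, -78.1])), (97, array([571.8, 359.2,  32. ,  15.1, -78.1]))]
```

>>> jog_arm:
  series:
    - [0,0,-0.05,0,0,0,0.65]
    - [0,0,-0.09,0,0,0,0.65]
    - [0,0,-0.13,0,0,0,0.65]
    - [0,0,-0.16,0,0,0,0.65]
    - [0,0,-0.18,0,0,0,0.65]
    - [0,0,-0.2,0,0,0,0.65]
    - [0,0,-0.2,0,0,0,0.65]
    - [0,0,-0.2,0,0,0,0.65]

```text
clock: 27.22
eef_pos: [532.5, 349.8, 20.0]
eef_rot: [-3.142, 0.0, -2.933]
wrist_force: [-3.1, -1.4, 2.7]
finger_gap: 41.0
finger_force: 35.0
```

>>> jog_arm:
  series:
    - [0,0,0,0,0,0,0.45]
    - [0,0,0,0,0,0,0.35]
    - [0,0,0,0,0,0,0.35]
    - [0,0,0,0,0,0,0.35]
    - [0,0,0,0,0,0,0.35]
    - [0,0,0,0,0,0,0.35]

```text
clock: 27.72
eef_pos: [532.5, 349.8, 19.6]
eef_rot: [3.142, 0.0, -2.933]
wrist_force: [-0.4, 0.2, -0.3]
finger_gap: 61.4
finger_force: 0.0
```

>>> jog_arm:
  series:
    - [0,0,0.15,0,0,0,0.35]
    - [0,0,0.4,0,0,0,0.35]
    - [0,0,0.7,0,0,0,0.35]
    - [0,0,1,0,0,0,0.35]
    - [0,0,1,0,0,0,0.35]

```text
clock: 28.13
eef_pos: [534.7, 351.1, 147.5]
eef_rot: [3.138, 0.01, -2.933]
wrist_force: [0.8, 1.0, 0.7]
finger_gap: 61.1
finger_force: 0.0
```

>>> jog_arm:
  series:
    - [-0.3,-0.3,0.3,0,0,0,0.35]
    - [-0.6,-0.6,0.6,0,0,0,0.35]
    - [-0.9,-0.9,0.9,0,0,0,0.35]
    - [-0.9,-0.9,0.9,0,0,0,0.35]
    - [-0.9,-0.9,0.9,0,0,0,0.35]
    - [-0.9,-0.9,0.9,0,0,0,0.35]
    - [-0.9,-0.9,0.9,0,0,0,0.35]

```text
clock: 28.72
eef_pos: [424.6, 241.7, 248.4]
eef_rot: [3.141, 0.002, -2.933]
wrist_force: [0.1, 0.5, 0.2]
finger_gap: 61.2
finger_force: 0.0
```

```bash
python3 - <<'E'
from h import *
s=manip.read_state();print(s['clock'],np.round(s['eef_pos']),s['qd'].round(3))
c=grab('top');d=grab('scene')
cv2.imwrite('pics/top1.png',cv2.cvtColor(c['frame'],cv2.COLOR_RGB2BGR))
cv2.imwrite('pics/scene1.png',cv2.resize(cv2.cvtColor(d['frame'],cv2.COLOR_RGB2BGR)[140:300,120:440],None,fx=2.4,fy=2.4,interpolation=cv2.INTER_CUBIC))
for col in HUE:
    for r,q in blobs(c,col): print(col,np.round(r[0]),rectz(c,q,8),rectz(c,q,38))
E
```

```text
28.7167 [425. 242. 248.] [ 0.011  0.058 -0.01   0.002 -0.008  0.003]
teal [211.  37.] [925.  148.3 142.3  69.3  64.3] [910.9 144.6 138.3  67.3  64.3]
teal [119. 183.] [572.8 367.4  97.7  41.9  12.1] [568.6 357.4  95.   40.7  12.1]
yellow [125. 374.] [126.9 353.6 245.9 224.4 -82.8] [135.3 344.  238.9 218.  -82.8]
yellow [ 81. 277.] [357.9 450.6 275.4 237.6  23.1] [359.8 438.3 267.7 230.9  23.1]
yellow [280. 397.] [ 72.8  -0.6 234.8  97.8  88.1] [ 8.280e+01 -1.000e-01  2.282e+02  9.500e+01  8.810e+01]
yellow [319. 149.] [ 644.5 -105.    93.4   50.5    7.7] [ 638.3 -101.6   90.7   49.1    7.7]
yellow [210.  23.] [957.7 149.4 146.5  52.7  85.6] [942.7 145.6 142.4  51.2  85.6]
purple [433. 198.] [ 523.6 -375.5   57.5   45.4  -84.4] [ 520.8 -364.5   55.9   44.1  -84.4]
pink [211.  36.] [926.9 149.3 175.6 104.7  64.3] [912.8 145.5 170.7 101.7  64.3]
pink [355. 224.] [ 465.4 -186.8   62.4   59.7   57.8] [ 464.2 -181.1   60.6   58.    57.8]
pink [223. 150.] [647.3 122.3  49.5  48.4 -12.3] [641.  119.3  48.1  47.1 -12.3]
```

View pics/top1.png

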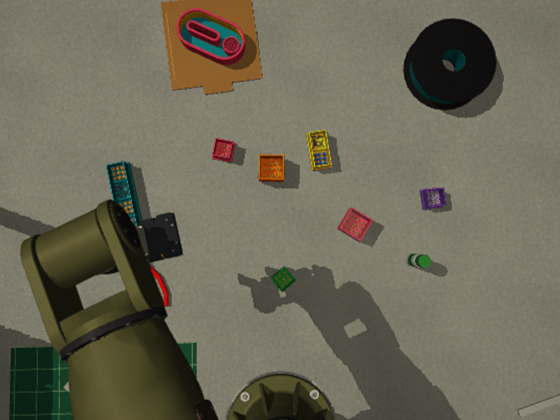

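View pics/scene1.png

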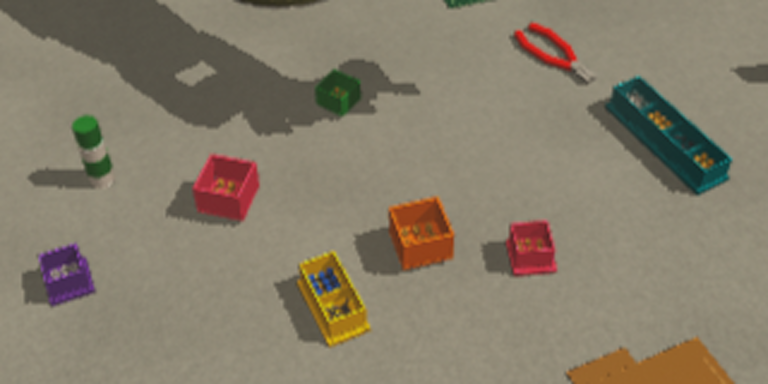

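All four bins sit flush in their own baseplates: teal (670,135), pink (531,247), yellow (333,297) and purple (67,272) in the crop. The glue stick and cutters have not moved, and the arm is clear.

```bash
python3 -c "
from cell import manip
print(manip.sign_off())"
```

```text
the job is handed in; nothing more can be done
None
```

I took the stack apart and placed all four bins in their matching baseplates; they look fully home in the final pictures. The glue stick and flush cutters were left where they were. I handed the job in at about 29 s of the 109 s, and sign-off returned no verdict.

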